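# Set and lock a microscope focus stop

## Task

Set the focus stop of the microscope stage: turn the knob on top clockwise until its pointer lines up with the small index tab on the dial rim. Then swing the lock ring's thumb post clockwise (seen from above) until the ring is properly tight, feeling about 10 N at the post and not forcing it, with the pointer still on the tab. Let go and leave the bottle, jar and box where they stand.

Things in the scene. Friction and masses are not known exactly. Their poses are not given: they have to be found in the camera images.
- adjuster: Fixed adjuster: white base plate 12 mm thick, 150 mm (x) by 310 mm (y -70 to +240); black stage plate 140 x 110 mm at y = +165 mm, top 80 mm high. Origin on the bench, on the vertical axis of the knob and lock ring; z up, y towards the stage plate, -x roughly towards the robot. Angles below are about this axis in this frame, anticlockwise from +x seen from above
- dial_centre (a point): Point on the same axis, at the top of the dial disc, 70 mm above the bench. The stack, from below: white sleeve (radius 42 mm, up to 47 mm high), knurled lock ring (radius 42 mm, 50 to 62 mm high), dial disc (radius 40 mm, 66 to 70 mm), black knob (72 to 114 mm)
- knob_grip (a point): On the knob's axis, 104 mm above the bench, in its upright grip bar: 44 mm long along this point's x, 14 mm thick along y, 78 to 114 mm above the bench. x points the way the pointer points. The knob has 0.10 N m of friction and stays where it is left; to reach the tab it must turn clockwise, by 0.4 to 1.35 rad
- pointer_tip (a point): Tip of the knob's pointer, a 4 mm wide finger below the end of the grip bar, 34 mm from the axis and 75 mm above the bench; its x axis points outwards
- tab_face (a point): Inner face of the index tab, an upright 9 x 5 x 14 mm block on the dial rim, 66 to 80 mm above the bench, on the side away from the robot (-20 to +12 degrees). Point 38 mm from the axis, 75 mm above the bench; x outwards, y along the rim. The setting is reached when the pointer tip is straight inside it (y near 0). The tab is stiff and stays put
- thumb_post (a point): The lock ring's thumb post: upright round pin 12 mm across, 60 to 98 mm above the bench, its centre 62 mm from the axis, on a 14 mm wide arm of the ring (top 61 mm high). The point is on the pin's centre line at 86 mm; when it stands at 180 degrees its x axis is the adjuster's x. It starts loose, somewhere from 205 to 275 degrees
- ring_axis (a point): Point on the axis at the lock ring's top, 62 mm high. Clockwise tightens: 3 N along the swing at the post moves the loose ring (friction 0.2 N m, stays where left) until it bites at an unseen place, anywhere from 156 to 204 degrees. From there the post yields 1 mm per 5.2 N. Tight: 7.5 N held for 0.25 s; aim for 10 to 12 N; above 17 N the thread is spoilt
- sleeve_rib (a point): On the small rib of the sleeve below the ring, 44 mm from the axis, 40 mm high, on the side away from the robot. The sleeve sits in a springy bush (20 N m per rad) and winds clockwise with the ring's torque: the rib is at the adjuster's y = 0 relaxed, -1.0 mm when the ring is just tight, -2.4 mm overtightened; it springs back when the post is let go
- media_bottle: bystander: clear capped bottle, 60 mm across, 110 mm high; origin at its foot
- slide_box: bystander: yellow slide box 85 x 100 x 35 mm; origin at its underside
- sample_jar: bystander: clear capped jar, 48 mm across, 55 mm high; origin at its foot

How it is judged:
By the outcome, as a careful person would: the job done as asked, in the order asked, and still so for the second after the job is handed in, with the robot touching nothing.
It also fails if it takes over 72 s, if anything falls off the work surface, if the arm or the gripper's body presses on something with over 40 N, if the wrist force passes 120 N, or if a joint passes its speed limit or range.

## Robot

A 7-joint arm with a two-finger parallel gripper is mounted at the origin on the work surface. World frame = base frame: x ahead of the robot, y to its left, z up, the work surface at z = 0. Lengths are in m, angles in rad, forces in N, time in s.
With the tool pointing down it reaches from about 0.35 to 0.9 m from the base axis. Payload 8.1 kg.
Tool frame: the origin (TCP) lies at the very end of the fingers, on their centre line; the grasp point (between the pads) lies 19 mm behind it (r.pinch_z is the distance from the TCP to the grasp point, in m); z points along the fingers, y is the direction in which the jaws open and shut (so a half turn about z gives the same grasp; the last joint's range is limited). The gripper opens to 92 mm and grips with 3 to 60 N. Pads are 19 mm wide; open, the fingers measure 130 mm over their backs; the gripper's body (75 mm by 190 mm) begins 47 mm behind the grasp point.
Start: joints at [-1.244, 0.434, 0.025, 1.573, -0.012, 1.134, -0.075], TCP at [0.26, 0.568, 0.227] pointing down, gripper open.
Joint ranges: [-2.62, 2.62], [-0.44, 2.09], [-1.27, 1.32], [0.08, 2.57], [-1.32, 4.46], [0.12, 2], [-2.74, 2.74]. Speed limits (rad/s): [2.22, 2.22, 3.01, 3.01, 3.14, 3.14, 3.14].

## Interface

Orientations are given as a unit quaternion [x, y, z, w].
In Python, from bench import r gives the robot as it stands.
- The arm moves only by the shell command python3 -m jog 'ROWS' [FORCE]. ROWS is JSON, a list of rows, each an object of numbers: "gripper": the closure, from 0 (fully open) to 1 (shut); "x", "y", "z": the shift along the world's x, y, z in m; "twist": the turn about the world's z in rad. A call has 1 to 5 rows; each row shifts and turns the commanded pose from where the row before left it; what a row does not reach is not made up. A row lasts 1/12 s, in which the tool goes at most 41.7 mm and 7.16 degrees, less where a joint would pass 70% of its speed; a pose out of reach is approached as far as the arm can. A call is refused whole if a number of a shift passes 0.0417 or a number of a turn 0.125, either way. A call with a gripper value outside its range is refused whole. The fingers move at their own pace and stop on an object; FORCE is the grip in N (left out, the last holds). Time passes only in rows, so rows that do not move let the fingers close. It gives the time, the measured TCP pose, the force and the opening at its end, in the units of the state.
- r.read_state(): the state, without advancing time (a new reading comes with each control period).
- r.snapshot(name): name is "scene" or "side" or "wrist"; returns a dict with "pixels" (384x512x3 uint8, red, green, blue), "fx", "fy", "cx", "cy" (pixels), "rvec" (rotation vector, rad) and "tvec" (3), from world to camera coordinates, as OpenCV has them. Camera axes: x right, y down, z forward; pixel columns grow to the right and rows downward; lengths in m; the calibration is good to about 2 mm. A picture is of the moment at which its call begins. There is no depth.
- r.sign_off(): hands the job in, once; it reports no verdict.
Trained networks look in the newest picture that a camera, given by its name, has taken for a name from the list of things; names that differ only in an ending like _2 or _b are one class to them, and where a whole thing is asked for, a point or a joint stands for the part that bears it (a point fixed in the world has none). Each returns a list of dicts, best first, with "p" (0 to 1); they miss things now and then, are a little off and sometimes report something else, mostly with a low value. They report only what shows in the picture. A call takes as long as a camera call.
- r.cut_out(camera, label): "pixels" (384x512 bool, what is visible of it) and "point" ([column, row] in pixels, amid what is visible of it).
The state is a dict: "t": time; "qpos": joint angles; "qd": joint speeds; "joint_torque": joint torques, N m; "ee_pos": TCP position; "orientation": TCP orientation; "wrist_force": force on the tool from outside, world axes, zero at the start; "wrist_torque": the same for the moment, N m; "opening": finger opening in m.
Only numpy, scipy, OpenCV 4.12 (cv2) and the standard library are available. Lean on these libraries where they do the work, as an engineer would, in place of code of your own. Each camera call takes 0.05 s, during which the arm holds its last target.

## Working session

There is one attempt and no reset: what is moved stays moved. The work goes in short steps, Python scripts to look and compute and a shell command to move; the robot and the scene stay as the last step left them, time stands still between calls to the robot, and variables do not carry over. Pictures are saved under pics/ and viewed, and the job is handed in when it is done.

```bash
ls; mkdir -p pics
python3 - <<'E'
from bench import r
import cv2
s=r.read_state();print({k:(v if not hasattr(v,'tolist') else v.tolist()) for k,v in s.items()}, r.pinch_z)
for n in ["scene","side","wrist"]:
    d=r.snapshot(n);cv2.imwrite(f"pics/{n}0.png",d["pixels"][:,:,::-1]);print(n,d["fx"],d["fy"],d["cx"],d["cy"],d["rvec"],d["tvec"])
E
```

```text
pics
{'t': 0.0, 'qpos': [-1.2436017672300985, 0.4352616056688849, 0.024939584834655644, 1.5740985585675784, -0.011591934886392022, 1.1339412966467364, -0.07512356416896082], 'qd': [-0.0016927491446009698, -0.0006109345868259349, -0.0007888697699306589, 0.000228703502332227, 0.001100208740938936, -0.0012199206609227252, 0.0005659517947931065], 'joint_torque': [0.0007618041126988828, -66.78594589233398, 0.9850733354687691, -31.445878744125366, -0.060619201976805925, 0.04307994735427201, 0.00013271113402879564], 'ee_pos': [0.26025695401115184, 0.5676902868954753, 0.22591999757333692], 'orientation': [0.21327616117796946, 0.9769916414527342, -0.0007757038483398575, -9.943953196235125e-05], 'wrist_force': [-0.7101239706612782, 0.0785217436839316, 1.0266074038273731], 'wrist_torque': [0.01919622905195428, -0.011108020482329495, -0.08005656611706301], 'opening': 0.09185338664361513} 0.0188
scene 454.9695970001304 454.9695970001304 254.41902637666678 192.7322860046283 [ 1.89775401  1.22563529 -0.66193223] [-0.19091981 -0.26300455  1.31300086]
side 393.61918815054844 393.61918815054844 248.26289301173694 193.32415663938843 [ 0.58177516 -2.49547288  1.38505248] [0.52726808 0.24712294 0.62587804]
wrist 288.30941276044706 288.30941276044706 256.1991245232116 192.15806754999073 [-2.41716212 -1.5508343  -0.24062936] [-0.62535452 -0.03715425  0.3913671 ]
```

View pics/scene0.png

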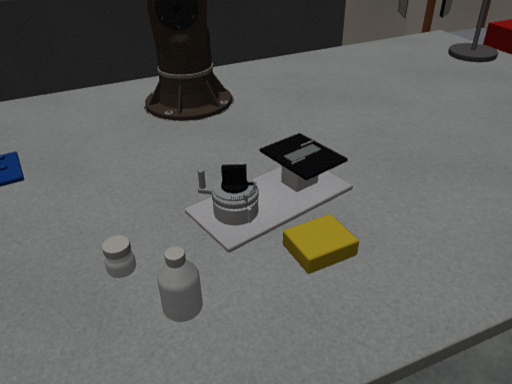

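View pics/side0.png

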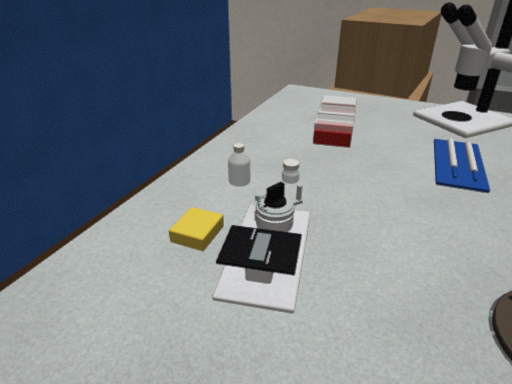

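View pics/wrist0.png

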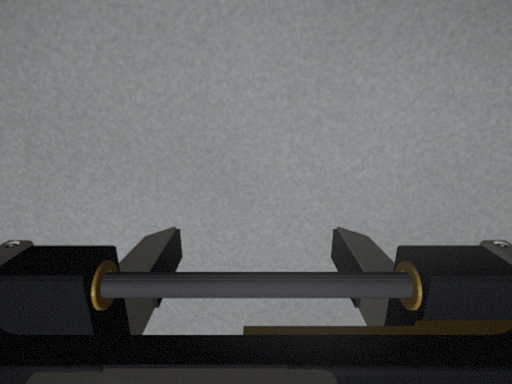

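Run:
```python
import cv2
a=cv2.imread("pics/scene0.png")[125:245,175:365];cv2.imwrite("pics/sc1.png",cv2.resize(a,None,fx=4.2,fy=4.2,interpolation=cv2.INTER_CUBIC))
a=cv2.imread("pics/side0.png")[175:310,210:320];cv2.imwrite("pics/si1.png",cv2.resize(a,None,fx=4.4,fy=4.4,interpolation=cv2.INTER_CUBIC))
from bench import r
for c in ["scene","side"]:
  for l in ["adjuster","knob_grip","thumb_post","pointer_tip","tab_face","sleeve_rib","dial_centre","media_bottle","slide_box","sample_jar"]:
    o=r.cut_out(c,l); print(c,l,[(round(d["p"],2),[round(float(x),1) for x in d["point"]],int(d["pixels"].sum())) for d in o[:2]])
print(r.read_state()["t"])
```

```text
scene adjuster [(0.63, [237.2, 178.3], 676), (0.59, [271.1, 190.7], 10049)]
scene knob_grip [(0.61, [236.8, 177.3], 733)]
scene thumb_post [(0.81, [222.8, 199.1], 624)]
scene pointer_tip [(0.89, [233.1, 180.8], 740), (0.62, [271.2, 194.0], 9965)]
scene tab_face []
scene sleeve_rib [(0.76, [231.3, 206.9], 1265)]
scene dial_centre [(0.56, [269.1, 195.6], 9894)]
scene media_bottle [(0.91, [181.3, 287.9], 2589)]
scene slide_box [(0.61, [316.1, 239.8], 2959)]
scene sample_jar [(0.74, [118.1, 255.8], 1153)]
side adjuster [(0.78, [267.3, 256.9], 8531)]
side knob_grip [(0.6, [273.8, 194.7], 479)]
side thumb_post [(0.93, [283.1, 216.3], 370)]
side pointer_tip [(0.85, [277.2, 195.1], 431)]
side tab_face [(0.27, [266.7, 255.0], 8643)]
side sleeve_rib [(0.67, [279.6, 216.7], 814)]
side dial_centre [(0.77, [267.0, 253.4], 8726)]
side media_bottle [(0.87, [240.5, 168.1], 724)]
side slide_box [(0.84, [197.7, 230.6], 1666)]
side sample_jar [(0.86, [292.2, 171.0], 368)]
1.15
```

```bash
ls pics
```

```text
sc1.png
scene0.png
si1.png
side0.png
wrist0.png
```

View pics/sc1.png

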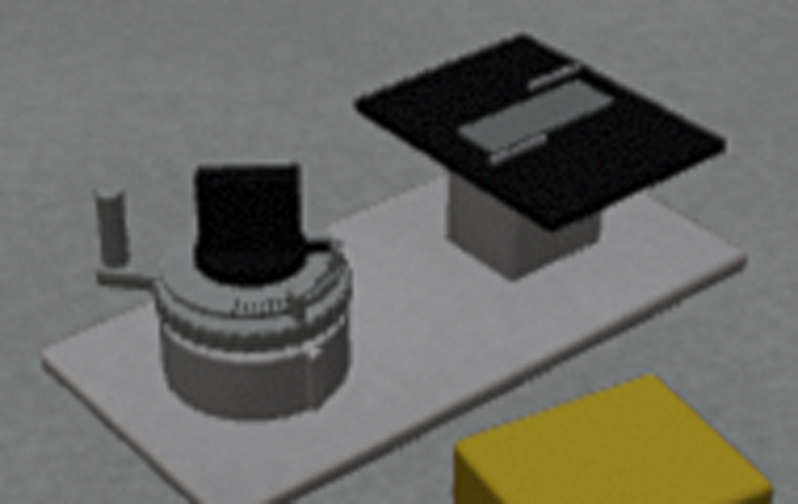

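View pics/si1.png

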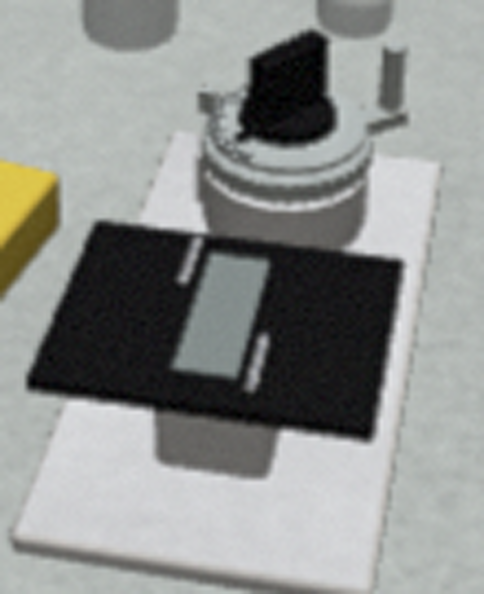

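```bash
cat > h.py <<'E'
import numpy as np,cv2
from scipy.optimize import least_squares
C={"scene":(454.97,254.419,192.733,[1.89775401,1.22563529,-0.66193223],[-0.19091981,-0.26300455,1.31300086]),
"side":(393.619,248.263,193.324,[0.58177516,-2.49547288,1.38505248],[0.52726808,0.24712294,0.62587804])}
def proj(c,P):
    f,cx,cy,rv,tv=C[c]
    K=np.array([[f,0,cx],[0,f,cy],[0,0,1]])
    return cv2.projectPoints(np.array(P,float).reshape(-1,3),np.array(rv),np.array(tv),K,None)[0].reshape(-1,2)
def loc(p,P):
    x,y,a=p;P=np.array(P,float).reshape(-1,3)
    return np.c_[x+np.cos(a)*P[:,0]-np.sin(a)*P[:,1],y+np.sin(a)*P[:,0]+np.cos(a)*P[:,1],P[:,2]]
def ray(c,px,z):
    f,cx,cy,rv,tv=C[c];R=cv2.Rodrigues(np.array(rv))[0];o=-R.T@np.array(tv)
    d=R.T@np.array([(px[0]-cx)/f,(px[1]-cy)/f,1]);return o+d*(z-o[2])/d[2]
def full(c,q): q=np.array(q,float); return q/4.2+[175,125] -0.38 if c=="scene" else q/4.4+[210,175]-0.39
E
cat > fit.py <<'E'
from h import *
T=.08;B=.012
S={"scene":[(357,103,-70,110,T),(522,34,-70,220,T),(725,145,70,220,T),(555,228,70,110,T),(43,357,-75,-70,B),(745,258,75,240,B)],
"side":[(99,222,70,110,T),(402,260,-70,110,T),(372,437,-70,220,T),(29,384,70,220,T),(440,160,-75,-70,B),(178,133,75,-70,B),(14,540,75,240,B)]}
def res(p,cs=("scene","side")):
    o=[]
    for c in cs:
        a=np.array(S[c]);P=a[:,2:]*[1e-3,1e-3,1]
        o.append((proj(c,loc(p[:3],P))-full(c,a[:,:2])).ravel())
    return np.concatenate(o)
for cs in (("scene",),("side",),("scene","side")):
    for a0 in (0,1.5,-1.5,3):
        s=least_squares(res,[.6,.0,a0],args=(cs,),loss="soft_l1")
        if s.cost<60: print(cs,s.x,s.cost);break
print(res(s.x).reshape(-1,2).round(1).tolist())
p=s.x
inv=lambda w:(np.array([[np.cos(p[2]),np.sin(p[2])],[-np.sin(p[2]),np.cos(p[2])]])@(w[:2]-p[:2]))
for n,c,q,z in [("post top","scene",(110,190),.098),("post top","side",(395,49),.098),("post bot","scene",(117,264),.061),("post bot","side",(390,106),.061),
 ("ptr","scene",(338,242),.077),("tab","scene",(297,296),.080),("ptr","side",(240,135),.077),("tabtop","side",(212,95),.08),("rib bottom?","scene",(315,350),.047)]:
    l=inv(ray(c,full(c,q),z));print(n,c,(l*1e3).round(1),"r",round(np.hypot(*l)*1e3,1),"ang",round(np.degrees(np.arctan2(l[1],l[0])),1))
for c in ("scene","side"): print(c,"knob top centre px",proj(c,loc(p,[0,0,.114])))
for n,q in [("bottle",(181,312)),("jar",(120,270)),("box",(316,250))]: print(n,ray("scene",q,0.0))
E
python3 fit.py
```

```text
('scene',) [ 0.56787065 -0.07824971  0.25000203] 3.0362499396791804
('side',) [ 0.56102175 -0.07746766  0.24426109] 3.6875837675198357
('scene', 'side') [ 0.56302541 -0.07720041  0.24531609] 11.19617126653922
[[-1.3, -0.9], [-0.2, -0.6], [0.5, -1.4], [-0.8, -1.5], [-1.7, -1.8], [1.0, -1.6], [-1.5, -0.2], [0.5, 0.1], [0.6, -0.8], [-1.4, -0.4], [-0.1, 0.3], [-2.1, -0.7], [-1.9, -0.2]]
post top scene [-48.3 -38.6] r 61.8 ang -141.4
post top side [-49.  -38.3] r 62.2 ang -142.0
post bot scene [-46.6 -39.7] r 61.2 ang -139.6
post bot side [-48.2 -42.9] r 64.5 ang -138.3
ptr scene [20.4 31.5] r 37.5 ang 57.1
tab scene [45.  -8.9] r 45.8 ang -11.2
ptr side [18.5 23.3] r 29.7 ang 51.5
tabtop side [38.1 -5. ] r 38.4 ang -7.6
rib bottom? scene [43.4  0.6] r 43.4 ang 0.8
scene knob top centre px [[233.43589565 165.966273  ]]
side knob top centre px [[274.93757589 185.90083069]]
bottle [ 0.74100539 -0.23692246  0.        ]
jar [ 0.61310654 -0.30403859  0.        ]
box [0.70640684 0.01359226 0.        ]
```

```bash
J="python3 -m jog"
python3 -m jog '[{"x":0.0152,"y":-0.0323,"twist":-0.076},{"x":0.0152,"y":-0.0323,"twist":-0.076},{"x":0.0152,"y":-0.0323,"twist":-0.076},{"x":0.0152,"y":-0.0323,"twist":-0.076},{"x":0.0152,"y":-0.0323,"twist":-0.076}]'
python3 -m jog '[{"x":0.0152,"y":-0.0323,"twist":-0.076},{"x":0.0152,"y":-0.0323,"twist":-0.076},{"x":0.0152,"y":-0.0323,"twist":-0.076},{"x":0.0152,"y":-0.0323,"twist":-0.076},{"x":0.0152,"y":-0.0323,"twist":-0.076}]'
python3 -m jog '[{"x":0.0152,"y":-0.0323,"twist":-0.076},{"x":0.0152,"y":-0.0323,"twist":-0.076},{"x":0.0152,"y":-0.0323,"twist":-0.076},{"x":0.0152,"y":-0.0323,"twist":-0.076},{"x":0.0152,"y":-0.0323,"twist":-0.076}]'
```

```text
invalid input at $[0]: expected keys gripper, x, y, z, twist
invalid input at $[0]: expected keys gripper, x, y, z, twist
invalid input at $[0]: expected keys gripper, x, y, z, twist
```

```bash
python3 -m jog '[{"gripper":0,"x":0.0152,"y":-0.0323,"z":0,"twist":-0.076},{"gripper":0,"x":0.0152,"y":-0.0323,"z":0,"twist":-0.076},{"gripper":0,"x":0.0152,"y":-0.0323,"z":0,"twist":-0.076},{"gripper":0,"x":0.0152,"y":-0.0323,"z":0,"twist":-0.076},{"gripper":0,"x":0.0152,"y":-0.0323,"z":0,"twist":-0.076}]'
python3 -m jog '[{"gripper":0,"x":0.0152,"y":-0.0323,"z":0,"twist":-0.076},{"gripper":0,"x":0.0152,"y":-0.0323,"z":0,"twist":-0.076},{"gripper":0,"x":0.0152,"y":-0.0323,"z":0,"twist":-0.076},{"gripper":0,"x":0.0152,"y":-0.0323,"z":0,"twist":-0.076},{"gripper":0,"x":0.0152,"y":-0.0323,"z":0,"twist":-0.076}]'
python3 -m jog '[{"gripper":0,"x":0.0152,"y":-0.0323,"z":0,"twist":-0.076},{"gripper":0,"x":0.0152,"y":-0.0323,"z":0,"twist":-0.076},{"gripper":0,"x":0.0152,"y":-0.0323,"z":0,"twist":-0.076},{"gripper":0,"x":0.0152,"y":-0.0323,"z":0,"twist":-0.076},{"gripper":0,"x":0.0152,"y":-0.0323,"z":0,"twist":-0.076}]'
```

```text
t: 1.57
ee_pos: [0.3369, 0.4051, 0.2268]
orientation: [0.396, 0.918, 0.0, -0.0]
wrist_force: [1.1, 0.5, 0.3]
opening: 0.0919
t: 1.98
ee_pos: [0.4129, 0.2436, 0.227]
orientation: [0.562, 0.827, 0.0, 0.0]
wrist_force: [0.3, -0.6, -0.4]
opening: 0.0919
t: 2.4
ee_pos: [0.489, 0.082, 0.2271]
orientation: [0.708, 0.706, 0.0, 0.0]
wrist_force: [0.5, 0.8, -0.3]
opening: 0.092
```

```bash
python3 -m jog '[{"gripper":0,"x":0.0150,"y":-0.0319,"z":0,"twist":-0.076},{"gripper":0,"x":0.0150,"y":-0.0319,"z":0,"twist":-0.076},{"gripper":0,"x":0.0150,"y":-0.0319,"z":0,"twist":-0.076},{"gripper":0,"x":0.0150,"y":-0.0319,"z":0,"twist":-0.076},{"gripper":0,"x":0.0150,"y":-0.0319,"z":0,"twist":-0.076}]'
python3 - <<'E'
from bench import r
import cv2
d=r.snapshot("wrist");cv2.imwrite("pics/w1.png",d["pixels"][:,:,::-1]);print(d["fx"],d["rvec"],d["tvec"])
R=cv2.Rodrigues(d["rvec"])[0];print(-R.T@d["tvec"],R[2])
E
```

```text
t: 2.82
ee_pos: [0.5641, -0.0774, 0.227]
orientation: [0.829, 0.56, 0.0, 0.0]
wrist_force: [0.8, 0.9, -0.4]
opening: 0.0914
288.30941276044706 [-2.78627634  0.53930934  0.08453863] [-0.55142016  0.09506192  0.43445999]
[5.94755599e-01 3.93119954e-04 3.84866295e-01] [-0.11367207 -0.28114774 -0.9529085 ]
```

View pics/w1.png

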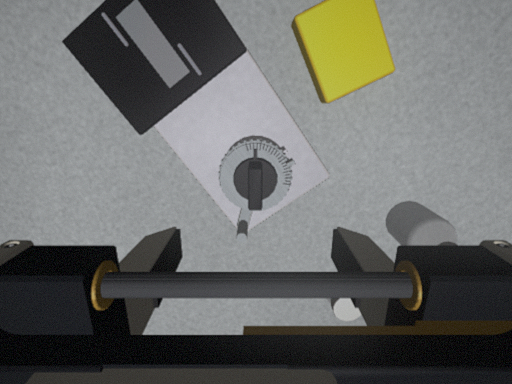

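Run:
```python
import cv2
a=cv2.imread("pics/w1.png")[120:250,180:330];cv2.imwrite("pics/w1z.png",cv2.resize(a,None,fx=4.5,fy=4.5,interpolation=cv2.INTER_CUBIC))
```

```text
(no output)
```

View pics/w1z.png

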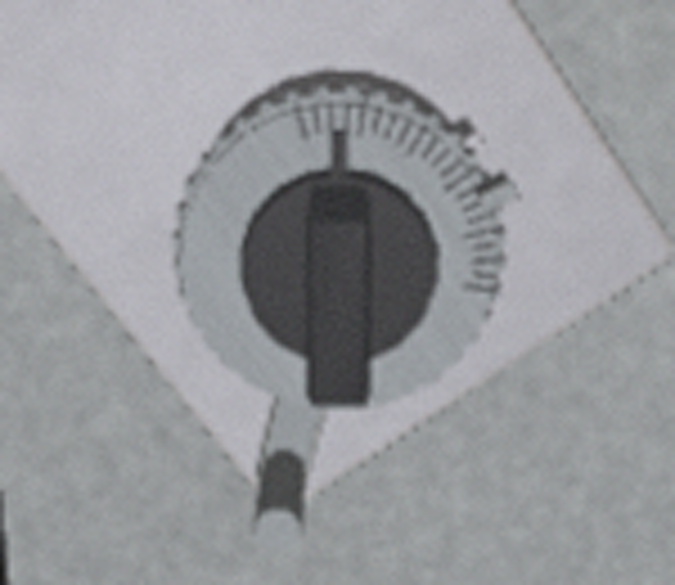

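```bash
cat > f2.py <<'E'
from h import *
import h
C["wrist"]=(288.309,256.199,192.158,[-2.78627634,0.53930934,0.08453863],[-0.55142016,0.09506192,0.43445999])
z=lambda q:np.array(q,float)/4.5+[180,120]-0.39
T=.08;B=.012
# wrist correspondences
W=[((64,41),(-70,220,T)),((246,48),(70,110,T)),((140,134),(-70,110,T)),((329,176.5),(75,-70,B))]
def res(p): return np.concatenate([proj("wrist",loc(p,np.array(P)*[1e-3,1e-3,1]))[0]-np.array(q) for q,P in W])
s=least_squares(res,[.564,-.077,.245]);print(s.x,s.fun.round(1))
for p in (s.x,np.array([.564,-.0775,.246])):
  inv=lambda w:(np.array([[np.cos(p[2]),np.sin(p[2])],[-np.sin(p[2]),np.cos(p[2])]])@(w[:2]-p[:2]))
  for n,q,zz in [("dialL",(178,260),.07),("dialR",(505,250),.07),("dialtop",(341,97),.07),("knobdiscL",(242,262),.076),("knobdiscR",(438,262),.076),("bar far",(339,222),.114),("bar near",(339,404),.114),("ptr",(340,133),.077),("tab",(490,187),.08),("tabin",(483,192),.075),("rib",(465,128),.047),("post",(282,515),.098),("postb",(283,460),.061)]:
    w=ray("wrist",z(q),zz);l=inv(w);print(n,w.round(4),(l*1e3).round(1),"r",round(np.hypot(*l)*1e3,1),"ang",round(np.degrees(np.arctan2(l[1],l[0])),1))
E
python3 f2.py
```

```text
[ 0.56252463 -0.07655294  0.23736463] [-3.3 -1.3  1.9  1.2 -0.5  1.1  2.7  0.1]
dialL [ 0.525  -0.0607  0.07  ] [-32.8  24.2] r 40.8 ang 143.5
dialR [ 0.6019 -0.0888  0.07  ] [ 35.4 -21.2] r 41.2 ang -31.0
dialtop [ 0.578  -0.0383  0.07  ] [24.1 33.5] r 41.3 ang 54.3
knobdiscL [ 0.5407 -0.0659  0.076 ] [-18.7  15.5] r 24.3 ang 140.3
knobdiscR [ 0.5854 -0.0839  0.076 ] [ 20.5 -12.5] r 24.0 ang -31.3
bar far [ 0.5701 -0.0573  0.114 ] [11.8 16.9] r 20.6 ang 55.0
bar near [ 0.5545 -0.0959  0.114 ] [-12.4 -16.9] r 21.0 ang -126.1
ptr [ 0.575  -0.0452  0.077 ] [19.5 27.5] r 33.7 ang 54.6
tab [ 0.6036 -0.0701  0.08  ] [41.4 -3.4] r 41.5 ang -4.7
tabin [ 0.6017 -0.0718  0.075 ] [39.2 -4.6] r 39.5 ang -6.7
rib [ 0.6038 -0.0606  0.047 ] [43.9  5.8] r 44.2 ang 7.5
post [ 0.5284 -0.1232  0.098 ] [-44.1 -37.3] r 57.8 ang -139.8
postb [ 0.5265 -0.1241  0.061 ] [-46.2 -37.8] r 59.7 ang -140.8
dialL [ 0.525  -0.0607  0.07  ] [-33.8  25.8] r 42.5 ang 142.6
dialR [ 0.6019 -0.0888  0.07  ] [ 34.  -20.2] r 39.5 ang -30.8
dialtop [ 0.578  -0.0383  0.07  ] [23.2 34.6] r 41.6 ang 56.2
knobdiscL [ 0.5407 -0.0659  0.076 ] [-19.8  16.9] r 26.0 ang 139.4
knobdiscR [ 0.5854 -0.0839  0.076 ] [ 19.2 -11.4] r 22.3 ang -30.6
bar far [ 0.5701 -0.0573  0.114 ] [10.8 18.1] r 21.0 ang 59.2
bar near [ 0.5545 -0.0959  0.114 ] [-13.7 -15.5] r 20.7 ang -131.4
ptr [ 0.575  -0.0452  0.077 ] [18.5 28.6] r 34.1 ang 57.0
tab [ 0.6036 -0.0701  0.08  ] [40.2 -2.5] r 40.2 ang -3.5
tabin [ 0.6017 -0.0718  0.075 ] [38.  -3.6] r 38.1 ang -5.5
rib [ 0.6038 -0.0606  0.047 ] [42.7  6.7] r 43.2 ang 8.9
post [ 0.5284 -0.1232  0.098 ] [-45.6 -35.7] r 57.9 ang -142.0
postb [ 0.5265 -0.1241  0.061 ] [-47.8 -36.1] r 59.9 ang -142.9
```

```bash
python3 -m jog '[{"gripper":0.55,"x":-0.0011,"y":0.0008,"z":-0.02,"twist":0},{"gripper":0.55,"x":0,"y":0,"z":-0.02,"twist":0},{"gripper":0.55,"x":0,"y":0,"z":-0.02,"twist":0},{"gripper":0.55,"x":0,"y":0,"z":-0.02,"twist":0},{"gripper":0.55,"x":0,"y":0,"z":0,"twist":0}]' 15
python3 - <<'E'
from bench import r
import cv2
d=r.snapshot("wrist");cv2.imwrite("pics/w2.png",d["pixels"][:,:,::-1])
E
```

```text
t: 3.28
ee_pos: [0.5602, -0.0744, 0.1435]
orientation: [0.828, 0.561, -0.002, -0.002]
wrist_force: [-0.4, 0.1, -1.2]
opening: 0.0635
```

View pics/w2.png

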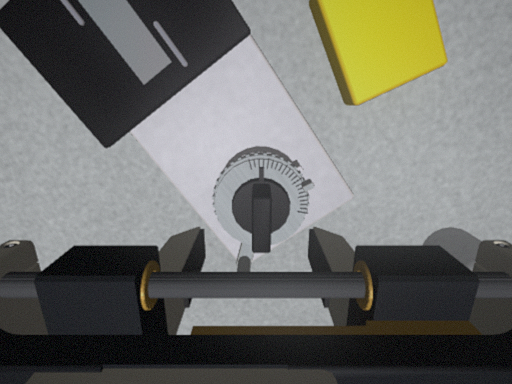

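```bash
python3 -m jog '[{"gripper":0.6,"x":0,"y":0,"z":0,"twist":0},{"gripper":0.6,"x":0,"y":0,"z":-0.01,"twist":0},{"gripper":0.6,"x":0,"y":0,"z":-0.01,"twist":0},{"gripper":0.6,"x":0,"y":0,"z":0,"twist":0},{"gripper":0.6,"x":0,"y":0,"z":0,"twist":0}]' 15
python3 - <<'E'
from bench import r
import cv2
d=r.snapshot("wrist");cv2.imwrite("pics/w3.png",d["pixels"][:,:,::-1])
E
```

```text
t: 3.75
ee_pos: [0.5619, -0.0749, 0.1263]
orientation: [0.828, 0.561, -0.0, -0.0]
wrist_force: [0.0, 0.1, 0.9]
opening: 0.0368
```

View pics/w3.png

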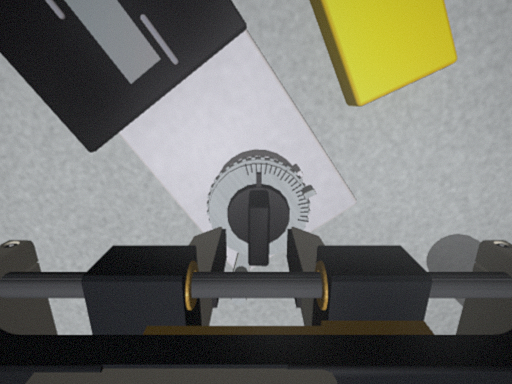

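```bash
python3 -m jog '[{"gripper":0.6,"x":0.0005,"y":-0.001,"z":-0.014,"twist":0},{"gripper":0.6,"x":0,"y":0,"z":-0.014,"twist":0},{"gripper":0.6,"x":0,"y":0,"z":-0.012,"twist":0},{"gripper":0.6,"x":0,"y":0,"z":0,"twist":0},{"gripper":0.6,"x":0,"y":0,"z":0,"twist":0}]' 15
python3 -m jog '[{"gripper":1,"x":0,"y":0,"z":0,"twist":0},{"gripper":1,"x":0,"y":0,"z":0,"twist":0},{"gripper":1,"x":0,"y":0,"z":0,"twist":0},{"gripper":1,"x":0,"y":0,"z":0,"twist":0}]' 20
python3 - <<'E'
from bench import r
import cv2
d=r.snapshot("wrist");cv2.imwrite("pics/w4.png",d["pixels"][:,:,::-1]);s=r.read_state();print(s["wrist_torque"],s["wrist_force"],s["ee_pos"])
E
```

```text
t: 4.22
ee_pos: [0.5625, -0.0761, 0.0865]
orientation: [0.828, 0.561, -0.0, -0.0]
wrist_force: [-0.5, 0.3, 0.3]
opening: 0.0367
t: 4.55
ee_pos: [0.5632, -0.076, 0.0873]
orientation: [0.828, 0.561, 0.0, 0.0]
wrist_force: [-0.3, -0.3, -0.2]
opening: 0.0148
[-0.02960864  0.24142442 -0.09552333] [-0.48889496 -0.38222034  2.76988651] [ 0.56315738 -0.07603939  0.0872332 ]
```

View pics/w4.png

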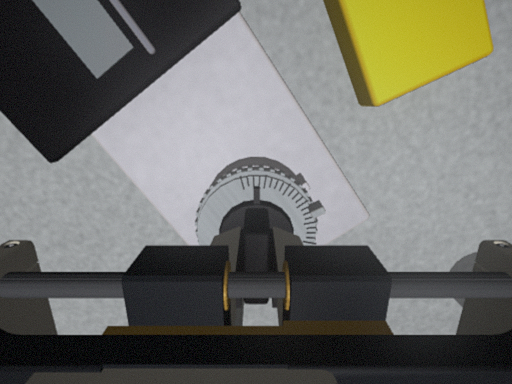

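```bash
python3 -m jog '[{"gripper":1,"x":0,"y":0,"z":0,"twist":-0.09},{"gripper":1,"x":0,"y":0,"z":0,"twist":-0.09},{"gripper":1,"x":0,"y":0,"z":0,"twist":-0.09},{"gripper":1,"x":0,"y":0,"z":0,"twist":-0.09},{"gripper":1,"x":0,"y":0,"z":0,"twist":-0.09}]' 20
python3 -m jog '[{"gripper":1,"x":0,"y":0,"z":0,"twist":-0.09},{"gripper":1,"x":0,"y":0,"z":0,"twist":-0.09},{"gripper":1,"x":0,"y":0,"z":0,"twist":-0.09},{"gripper":1,"x":0,"y":0,"z":0,"twist":-0.09},{"gripper":1,"x":0,"y":0,"z":0,"twist":0}]' 20
python3 - <<'E'
from bench import r
import cv2
d=r.snapshot("wrist");cv2.imwrite("pics/w5.png",d["pixels"][:,:,::-1]);s=r.read_state();print(s["wrist_torque"],s["wrist_force"],s["ee_pos"]);print(list(d["rvec"]),list(d["tvec"]))
a=d["pixels"][140:290,170:350,::-1];cv2.imwrite("pics/w5z.png",cv2.resize(a,None,fx=4,fy=4,interpolation=cv2.INTER_CUBIC))
E
```

```text
t: 5.02
ee_pos: [0.5639, -0.0765, 0.0873]
orientation: [0.933, 0.36, 0.001, 0.001]
wrist_force: [2.0, -2.7, -0.3]
opening: 0.0139
t: 5.43
ee_pos: [0.5642, -0.0771, 0.0873]
orientation: [0.982, 0.187, 0.001, 0.001]
wrist_force: [4.3, -3.8, -1.1]
opening: 0.0138
[-0.7711402  -0.58894897 -0.05119123] [ 4.22760693 -2.96037115 -0.73043756] [ 0.56417338 -0.07705189  0.08728174]
[np.float64(-2.3771976740201732), np.float64(1.6184279658039318), np.float64(0.24946781145623784)] [np.float64(-0.27765301783342466), np.float64(0.4779514472274263), np.float64(0.4089852317968783)]
```

View pics/w5z.png

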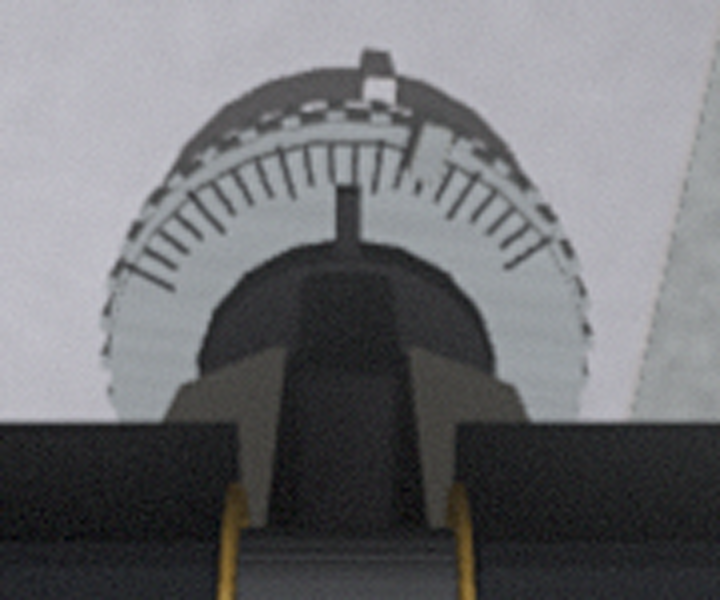

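Run:
```python
import cv2
a=cv2.imread("pics/w5.png")[148:198,240:300];cv2.imwrite("pics/w5y.png",cv2.resize(a,None,fx=12,fy=12,interpolation=cv2.INTER_CUBIC))
```

```text
(no output)
```

View pics/w5y.png

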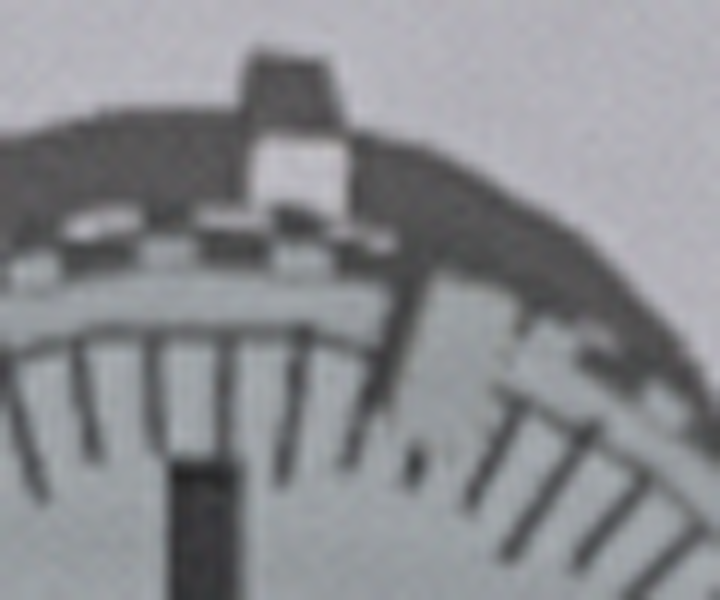

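```bash
cat > f3.py <<'E'
from h import *
C["w"]=(288.309,256.199,192.158,[-2.3771976740201732,1.6184279658039318,0.24946781145623784],[-0.27765301783342466,0.4779514472274263,0.4089852317968783])
z=lambda q:np.array(q,float)/12+[240,148]-.46
for ax in ([.5635,-.0768],[.5640,-.0772]):
  for n,q,zz in [("ptr",(205,460),.077),("outL",(430,275),.08),("outR",(525,288),.08),("inTopR",(500,395),.08),("baseL",(393,415),.07),("baseR",(470,430),.07),("rib",(298,200),.047)]:
    w=ray("w",z(q),zz)[:2]-ax;print(n,round(np.hypot(*w)*1e3,1),round(np.degrees(np.arctan2(w[1],w[0])),1))
E
python3 f3.py
```

```text
ptr 33.9 22.1
outL 45.4 7.9
outR 46.1 2.1
inTopR 40.7 1.0
baseL 35.6 5.9
baseR 36.1 -0.7
rib 41.2 14.3
ptr 33.5 23.0
outL 45.0 8.5
outR 45.7 2.6
inTopR 40.2 1.6
baseL 35.1 6.6
baseR 35.6 -0.1
rib 40.8 15.0
```

```bash
python3 -m jog '[{"gripper":1,"x":0.0006,"y":-0.0006,"z":0,"twist":-0.07},{"gripper":1,"x":0,"y":0,"z":0,"twist":-0.07},{"gripper":1,"x":0,"y":0,"z":0,"twist":-0.07},{"gripper":1,"x":0,"y":0,"z":0,"twist":-0.06},{"gripper":1,"x":0,"y":0,"z":0,"twist":0}]' 20
python3 - <<'E'
from bench import r
import cv2
d=r.snapshot("wrist");cv2.imwrite("pics/w6.png",d["pixels"][:,:,::-1]);s=r.read_state();print(s["wrist_torque"],s["wrist_force"],s["ee_pos"]);print([float(x) for x in list(d["rvec"])+list(d["tvec"])])
a=d["pixels"][148:198,230:290,::-1];cv2.imwrite("pics/w6y.png",cv2.resize(a,None,fx=12,fy=12,interpolation=cv2.INTER_CUBIC))
E
```

```text
t: 5.9
ee_pos: [0.5643, -0.0776, 0.0873]
orientation: [0.999, 0.055, 0.001, 0.001]
wrist_force: [3.1, -4.0, 1.9]
opening: 0.0141
[-0.85319247 -0.38327263 -0.09801721] [ 2.97687445 -3.96978907  1.3647077 ] [ 0.56432961 -0.07756963  0.08725537]
[-2.156842358579754, 1.9335568008299946, 0.30006732140936027, -0.13748531211751386, 0.5307455285586726, 0.42639548324958265]
```

View pics/w6y.png

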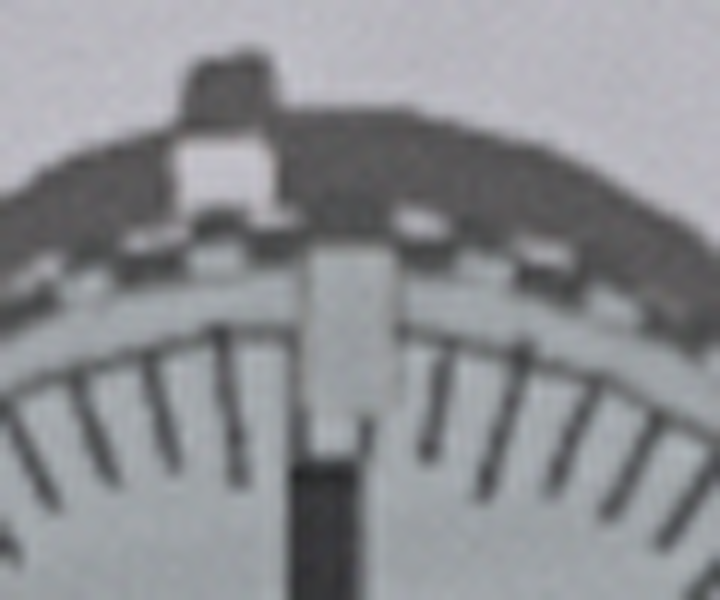

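```bash
cat > f4.py <<'E'
from h import *
import sys
C["w"]=(288.309,256.199,192.158,[-2.156842358579754, 1.9335568008299946, 0.30006732140936027],[-0.13748531211751386, 0.5307455285586726, 0.42639548324958265])
z=lambda q:np.array(q,float)/12+[230,148]-.46
for ax in ([.5635,-.0768],[.5642,-.0776]):
  for n,q,zz in [("ptr",(325,465),.077),("ptr2",(325,520),.077),("outer",(352,258),.08),("innertop",(348,412),.08),("base",(337,450),.07)]:
    w=ray("w",z(q),zz)[:2]-ax;print(n,round(np.hypot(*w)*1e3,1),round(np.degrees(np.arctan2(w[1],w[0])),1))
E
python3 f4.py
```

```text
ptr 33.5 6.3
ptr2 30.6 6.2
outer 44.9 4.6
innertop 37.1 4.5
base 32.2 5.1
ptr 32.9 7.8
ptr2 30.0 7.9
outer 44.3 5.7
innertop 36.5 5.8
base 31.6 6.7
```

```bash
python3 -m jog '[{"gripper":1,"x":0.0,"y":0,"z":0,"twist":-0.032},{"gripper":1,"x":0,"y":0,"z":0,"twist":0},{"gripper":1,"x":0,"y":0,"z":0,"twist":0}]' 20
python3 - <<'E'
from bench import r
import cv2
d=r.snapshot("wrist");cv2.imwrite("pics/w7.png",d["pixels"][:,:,::-1]);s=r.read_state();print(s["wrist_torque"],s["wrist_force"],s["ee_pos"]);print([float(x) for x in list(d["rvec"])+list(d["tvec"])])
a=d["pixels"][148:198,230:290,::-1];cv2.imwrite("pics/w7y.png",cv2.resize(a,None,fx=12,fy=12,interpolation=cv2.INTER_CUBIC))
E
```

```text
t: 6.2
ee_pos: [0.5643, -0.0776, 0.0873]
orientation: [0.999, 0.041, 0.001, 0.001]
wrist_force: [3.3, -4.2, 1.8]
opening: 0.0138
[-0.91909215 -0.48446193 -0.09757463] [ 2.99501715 -4.14058195  0.15766378] [ 0.56432937 -0.0776226   0.08728733]
[-2.1321724234080204, 1.9645884639128686, 0.3049661432369188, -0.12234780752632968, 0.5341526731819064, 0.42742521813954437]
```

View pics/w7y.png

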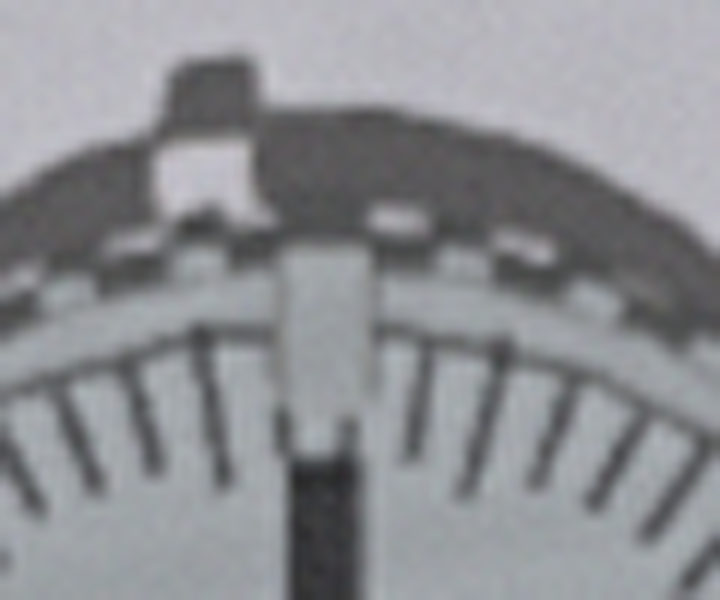

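```bash
python3 -m jog '[{"gripper":1,"x":0.0006,"y":-0.0008,"z":0,"twist":0},{"gripper":1,"x":0,"y":0,"z":0,"twist":0}]' 20
python3 - <<'E'
from bench import r
s=r.read_state();print(s["wrist_torque"],s["wrist_force"],s["ee_pos"])
E
```

```text
t: 6.42
ee_pos: [0.5644, -0.0777, 0.0872]
orientation: [0.999, 0.041, 0.0, -0.0]
wrist_force: [1.2, -1.5, 4.9]
opening: 0.0141
[-0.47625721  0.03137043 -0.06580177] [ 1.16316597 -1.54290637  4.85397704] [ 0.56437555 -0.07768223  0.08724441]
```

```bash
python3 -m jog '[{"gripper":0.8,"x":0.0003,"y":-0.0004,"z":0,"twist":0},{"gripper":0.75,"x":0,"y":0,"z":0,"twist":0},{"gripper":0.65,"x":0,"y":0,"z":0,"twist":0},{"gripper":0.65,"x":0,"y":0,"z":0,"twist":0},{"gripper":0.65,"x":0,"y":0,"z":0,"twist":0}]' 20
python3 -m jog '[{"gripper":0.65,"x":0,"y":0,"z":0.015,"twist":0},{"gripper":0.65,"x":0,"y":0,"z":0.03,"twist":0},{"gripper":0.65,"x":0,"y":0,"z":0.03,"twist":0},{"gripper":0.65,"x":0,"y":0,"z":0,"twist":0},{"gripper":0.65,"x":0,"y":0,"z":0,"twist":0}]' 20
python3 - <<'E'
from bench import r
import cv2
for n in ["wrist","scene","side"]:
    d=r.snapshot(n);cv2.imwrite(f"pics/{n}8.png",d["pixels"][:,:,::-1])
    if n=="wrist":
        print([float(x) for x in list(d["rvec"])+list(d["tvec"])])
        a=d["pixels"][120:250,180:330,::-1];cv2.imwrite("pics/w8z.png",cv2.resize(a,None,fx=4.5,fy=4.5,interpolation=cv2.INTER_CUBIC))
E
```

```text
t: 6.83
ee_pos: [0.5641, -0.0775, 0.0866]
orientation: [0.999, 0.04, -0.0, -0.0]
wrist_force: [0.1, -0.2, 0.4]
opening: 0.0316
t: 7.25
ee_pos: [0.5653, -0.0779, 0.1631]
orientation: [0.999, 0.04, 0.001, -0.0]
wrist_force: [-0.0, -0.1, -0.4]
opening: 0.0321
[-2.13224918776586, 1.967432452864812, 0.30589675288112433, -0.12155454108820908, 0.5126132238455505, 0.49968656707636316]
```

View pics/w8z.png

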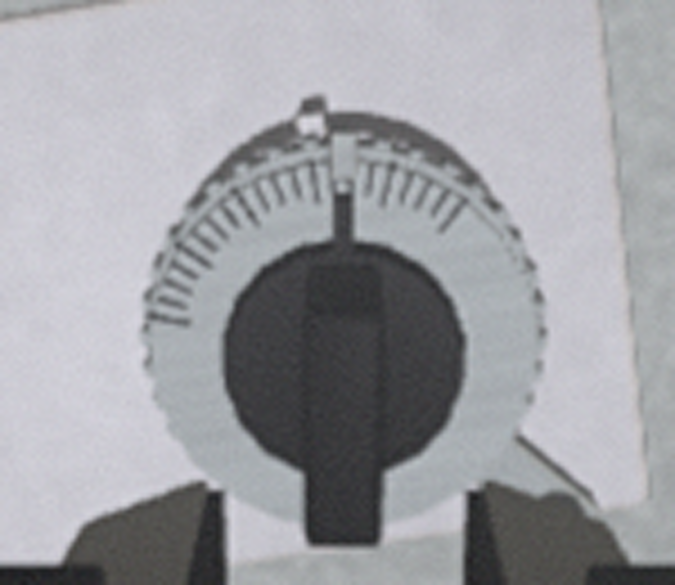

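View pics/side8.png

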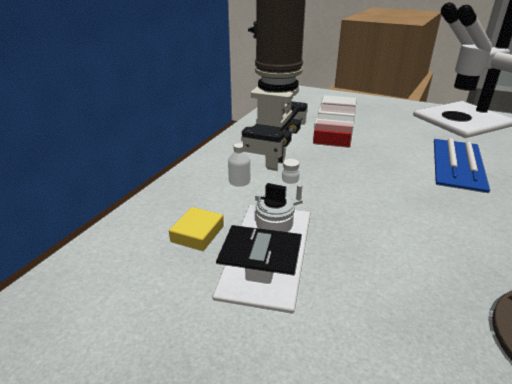

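```bash
python3 -m jog '[{"gripper":0.58,"x":-0.008,"y":-0.010,"z":0,"twist":0.105},{"gripper":0.58,"x":-0.008,"y":-0.010,"z":0,"twist":0.105},{"gripper":0.58,"x":-0.008,"y":-0.010,"z":0,"twist":0.105},{"gripper":0.58,"x":-0.008,"y":-0.010,"z":0,"twist":0.105},{"gripper":0.58,"x":-0.0065,"y":-0.0085,"z":0,"twist":0.105}]'
python3 -m jog '[{"gripper":0.58,"x":0,"y":0,"z":0,"twist":0.105},{"gripper":0.58,"x":0,"y":0,"z":0,"twist":0.105},{"gripper":0.58,"x":0,"y":0,"z":0,"twist":0.105},{"gripper":0.58,"x":0,"y":0,"z":0,"twist":0},{"gripper":0.58,"x":0,"y":0,"z":0,"twist":0}]'
python3 - <<'E'
from bench import r
import cv2
d=r.snapshot("wrist");cv2.imwrite("pics/w9.png",d["pixels"][:,:,::-1])
for n in ["scene"]:
    d=r.snapshot(n);a=d["pixels"][110:250,130:310,::-1];cv2.imwrite("pics/s9.png",cv2.resize(a,None,fx=4,fy=4,interpolation=cv2.INTER_CUBIC))
E
```

```text
t: 7.82
ee_pos: [0.5245, -0.1268, 0.1606]
orientation: [0.954, 0.3, -0.001, -0.0]
wrist_force: [-0.1, -0.3, 0.7]
opening: 0.0386
t: 8.23
ee_pos: [0.5253, -0.1263, 0.161]
orientation: [0.897, 0.442, -0.0, -0.0]
wrist_force: [-0.5, -0.0, -0.4]
opening: 0.0388
```

View pics/w9.png

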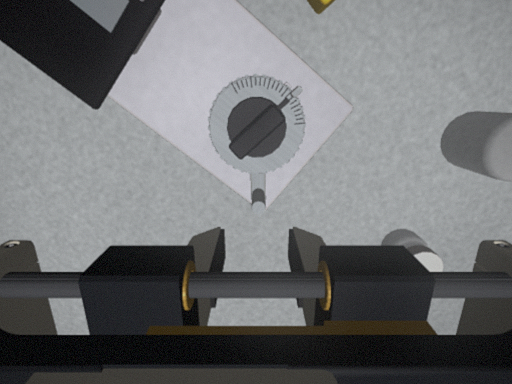

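View pics/s9.png

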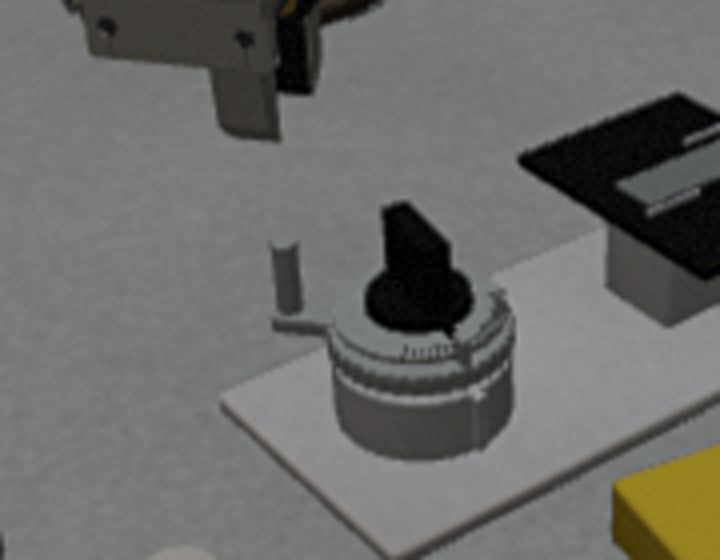

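```bash
python3 -m jog '[{"gripper":0.58,"x":0.001,"y":0,"z":-0.02,"twist":0},{"gripper":0.58,"x":0,"y":0,"z":-0.02,"twist":0},{"gripper":0.58,"x":0,"y":0,"z":-0.01,"twist":0},{"gripper":0.58,"x":0,"y":0,"z":0,"twist":0}]'
python3 -m jog '[{"gripper":0.58,"x":0,"y":0,"z":-0.015,"twist":0},{"gripper":0.58,"x":0,"y":0,"z":-0.015,"twist":0},{"gripper":0.58,"x":0,"y":0,"z":-0.01,"twist":0},{"gripper":0.58,"x":0,"y":0,"z":0,"twist":0},{"gripper":0.58,"x":0,"y":0,"z":0,"twist":0}]'
python3 - <<'E'
from bench import r
import cv2
d=r.snapshot("wrist");cv2.imwrite("pics/w10.png",d["pixels"][:,:,::-1])
for n in ["scene"]:
    d=r.snapshot(n);a=d["pixels"][110:250,130:310,::-1];cv2.imwrite("pics/s10.png",cv2.resize(a,None,fx=4,fy=4,interpolation=cv2.INTER_CUBIC))
s=r.read_state();print(s["wrist_force"],s["wrist_torque"])
E
```

```text
t: 8.67
ee_pos: [0.5253, -0.1258, 0.1096]
orientation: [0.896, 0.443, -0.002, -0.001]
wrist_force: [0.1, -0.3, 0.7]
opening: 0.0387
t: 9.08
ee_pos: [0.5268, -0.1265, 0.072]
orientation: [0.896, 0.444, -0.0, -0.0]
wrist_force: [-0.2, -0.7, 0.2]
opening: 0.0386
[ 0.26457953 -0.49530091  0.62064005] [-0.13856211  0.12452459 -0.00791854]
```

View pics/w10.png

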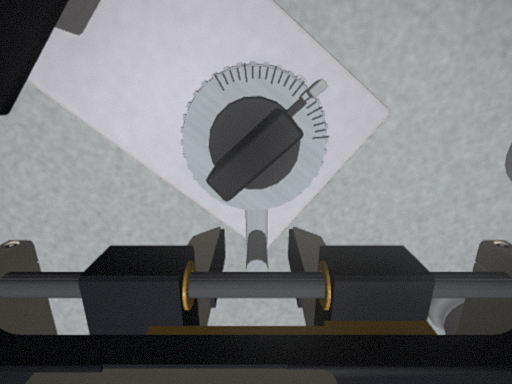

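View pics/s10.png

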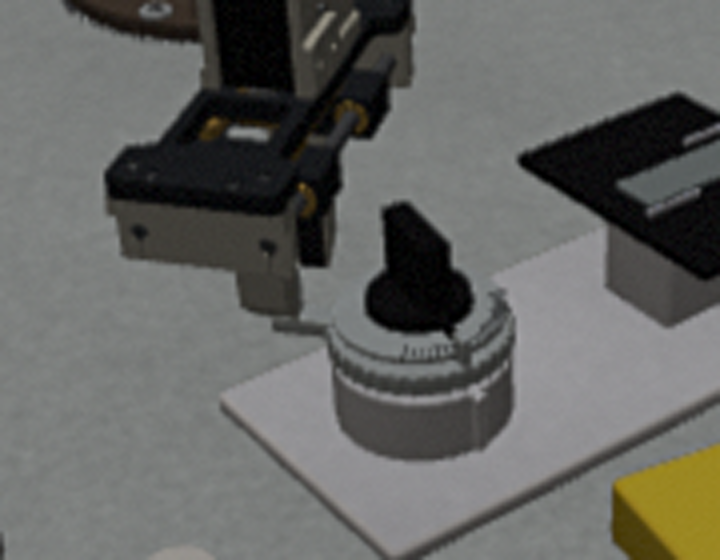

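```bash
python3 -m jog '[{"gripper":0.8,"x":0,"y":0,"z":0,"twist":0},{"gripper":0.8,"x":0,"y":0,"z":0,"twist":0},{"gripper":0.8,"x":0,"y":0,"z":0,"twist":0}]'
python3 - <<'E'
import numpy as np
for a in range(232,166,-3):
    f=lambda a:62*np.array([np.cos(np.radians(a)),np.sin(np.radians(a))])
    print(a,a-14,(f(a-3)-f(a)).round(2),f(a).round(1)+[564,-77.5])
E
```

```text
t: 9.43
ee_pos: [0.5271, -0.1264, 0.0722]
orientation: [0.896, 0.444, 0.0, 0.0]
wrist_force: [0.4, -0.1, -0.6]
opening: 0.0233
232 218 [-2.5   2.06] [ 525.8 -126.4]
229 215 [-2.39  2.19] [ 523.3 -124.3]
226 212 [-2.28  2.32] [ 520.9 -122.1]
223 209 [-2.15  2.43] [ 518.7 -119.8]
220 206 [-2.02  2.54] [ 516.5 -117.4]
217 203 [-1.88  2.64] [ 514.5 -114.8]
214 200 [-1.74  2.74] [ 512.6 -112.2]
211 197 [-1.6   2.83] [ 510.9 -109.4]
208 194 [-1.45  2.9 ] [ 509.3 -106.6]
205 191 [-1.29  2.98] [ 507.8 -103.7]
202 188 [-1.14  3.04] [ 506.5 -100.7]
199 185 [-0.98  3.1 ] [505.4 -97.7]
196 182 [-0.81  3.14] [504.4 -94.6]
193 179 [-0.65  3.18] [503.6 -91.4]
190 176 [-0.48  3.21] [502.9 -88.3]
187 173 [-0.31  3.23] [502.5 -85.1]
184 170 [-0.14  3.24] [502.2 -81.8]
181 167 [0.03 3.25] [502.  -78.6]
178 164 [0.2  3.24] [502.  -75.3]
175 161 [0.37 3.23] [502.2 -72.1]
172 158 [0.54 3.2 ] [502.6 -68.9]
169 155 [0.7  3.17] [503.1 -65.7]
```

```bash
python3 -m jog '[{"gripper":0.8,"x":-0.0025,"y":0.0021,"z":0,"twist":-0.052},{"gripper":0.8,"x":-0.0024,"y":0.0022,"z":0,"twist":-0.052},{"gripper":0.8,"x":-0.0023,"y":0.0023,"z":0,"twist":-0.052},{"gripper":0.8,"x":-0.0021,"y":0.0024,"z":0,"twist":-0.052},{"gripper":0.8,"x":0,"y":0,"z":0,"twist":0}]'
python3 - <<'E'
from bench import r
s=r.read_state();print(s["wrist_force"],s["wrist_torque"])
E
```

```text
t: 9.85
ee_pos: [0.5179, -0.1179, 0.0721]
orientation: [0.938, 0.347, 0.0, 0.001]
wrist_force: [1.2, -3.5, -0.1]
opening: 0.0186
[ 1.219868   -3.50671017 -0.10793511] [-0.72524758 -0.02486819 -0.01832752]
```

```bash
python3 -m jog '[{"gripper":0.8,"x":-0.0020,"y":0.0025,"z":0,"twist":-0.052},{"gripper":0.8,"x":0,"y":0,"z":0,"twist":0}]'
python3 -m jog '[{"gripper":0.8,"x":-0.0019,"y":0.0026,"z":0,"twist":-0.052},{"gripper":0.8,"x":0,"y":0,"z":0,"twist":0}]'
```

```text
t: 10.02
ee_pos: [0.5159, -0.1153, 0.0721]
orientation: [0.946, 0.323, 0.0, 0.001]
wrist_force: [0.9, -3.6, 0.8]
opening: 0.0186
t: 10.18
ee_pos: [0.5139, -0.1126, 0.072]
orientation: [0.954, 0.299, 0.0, 0.0]
wrist_force: [0.9, -2.6, 2.8]
opening: 0.0183
```

```bash
python3 -m jog '[{"gripper":0.8,"x":-0.0009,"y":0.0014,"z":0,"twist":-0.026},{"gripper":0.8,"x":-0.0009,"y":0.0014,"z":0,"twist":-0.026},{"gripper":0.8,"x":0,"y":0,"z":0,"twist":0}]'
```

```text
t: 10.43
ee_pos: [0.5119, -0.1095, 0.0718]
orientation: [0.962, 0.274, 0.0, 0.0]
wrist_force: [1.0, -3.4, 2.3]
opening: 0.0184
```

```bash
python3 -m jog '[{"gripper":0.8,"x":-0.0008,"y":0.0014,"z":0,"twist":-0.026},{"gripper":0.8,"x":-0.0008,"y":0.0014,"z":0,"twist":-0.026},{"gripper":0.8,"x":0,"y":0,"z":0,"twist":0}]'
```

```text
t: 10.68
ee_pos: [0.5101, -0.1063, 0.0717]
orientation: [0.969, 0.248, -0.0, -0.0]
wrist_force: [0.4, -3.7, 2.0]
opening: 0.0186
```

```bash
python3 -m jog '[{"gripper":0.8,"x":-0.0008,"y":0.0014,"z":0,"twist":-0.026},{"gripper":0.8,"x":-0.0007,"y":0.0015,"z":0,"twist":-0.026},{"gripper":0.8,"x":0,"y":0,"z":0,"twist":0}]'
```

```text
t: 10.93
ee_pos: [0.5085, -0.1033, 0.0716]
orientation: [0.975, 0.223, -0.0, -0.0]
wrist_force: [0.5, -3.5, 1.6]
opening: 0.0185
```

```bash
python3 -m jog '[{"gripper":0.8,"x":-0.0006,"y":0.0015,"z":0,"twist":-0.026},{"gripper":0.8,"x":-0.0006,"y":0.0015,"z":0,"twist":-0.026},{"gripper":0.8,"x":0,"y":0,"z":0,"twist":0}]'
```

```text
t: 11.18
ee_pos: [0.5073, -0.1004, 0.0716]
orientation: [0.98, 0.197, -0.0, -0.0]
wrist_force: [0.3, -2.7, 1.5]
opening: 0.0181
```

```bash
python3 -m jog '[{"gripper":0.8,"x":-0.0005,"y":0.0015,"z":0,"twist":-0.026},{"gripper":0.8,"x":-0.0005,"y":0.0015,"z":0,"twist":-0.026},{"gripper":0.8,"x":0,"y":0,"z":0,"twist":0}]'
```

```text
t: 11.43
ee_pos: [0.5062, -0.0974, 0.0716]
orientation: [0.985, 0.172, -0.0, -0.0]
wrist_force: [0.5, -3.3, 0.9]
opening: 0.0181
```

```bash
python3 -m jog '[{"gripper":0.8,"x":-0.0005,"y":0.0015,"z":0,"twist":-0.026},{"gripper":0.8,"x":-0.0005,"y":0.0015,"z":0,"twist":-0.026},{"gripper":0.8,"x":0,"y":0,"z":0,"twist":0}]'
```

```text
t: 11.68
ee_pos: [0.5053, -0.0944, 0.0716]
orientation: [0.989, 0.146, -0.0, -0.0]
wrist_force: [0.4, -2.5, 1.1]
opening: 0.0185
```

```bash
python3 -m jog '[{"gripper":0.8,"x":-0.0004,"y":0.0015,"z":0,"twist":-0.026},{"gripper":0.8,"x":-0.0004,"y":0.0015,"z":0,"twist":-0.026},{"gripper":0.8,"x":0,"y":0,"z":0,"twist":0}]'
```

```text
t: 11.93
ee_pos: [0.5044, -0.0914, 0.0716]
orientation: [0.993, 0.12, -0.0, -0.0]
wrist_force: [-1.5, -1.8, 0.3]
opening: 0.0184
```

```bash
python3 -m jog '[{"gripper":0.8,"x":-0.0003,"y":0.0015,"z":0,"twist":-0.026},{"gripper":0.8,"x":-0.0002,"y":0.0015,"z":0,"twist":-0.026},{"gripper":0.8,"x":0,"y":0,"z":0,"twist":0}]'
python3 - <<'E'
from bench import r
import cv2
s=r.read_state();print(s["wrist_force"],s["wrist_torque"])
d=r.snapshot("wrist");cv2.imwrite("pics/w11.png",d["pixels"][:,:,::-1])
d=r.snapshot("scene");a=d["pixels"][110:250,130:310,::-1];cv2.imwrite("pics/s11.png",cv2.resize(a,None,fx=4,fy=4,interpolation=cv2.INTER_CUBIC))
E
```

```text
t: 12.18
ee_pos: [0.504, -0.0884, 0.0716]
orientation: [0.996, 0.095, -0.0, -0.0]
wrist_force: [-1.8, -2.5, 1.1]
opening: 0.0186
[-1.76921846 -2.51333515  1.0815252 ] [-0.75650334  0.36754654 -0.02410296]
```

View pics/w11.png

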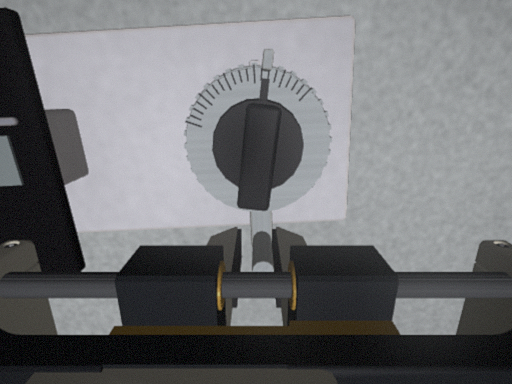

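View pics/s11.png

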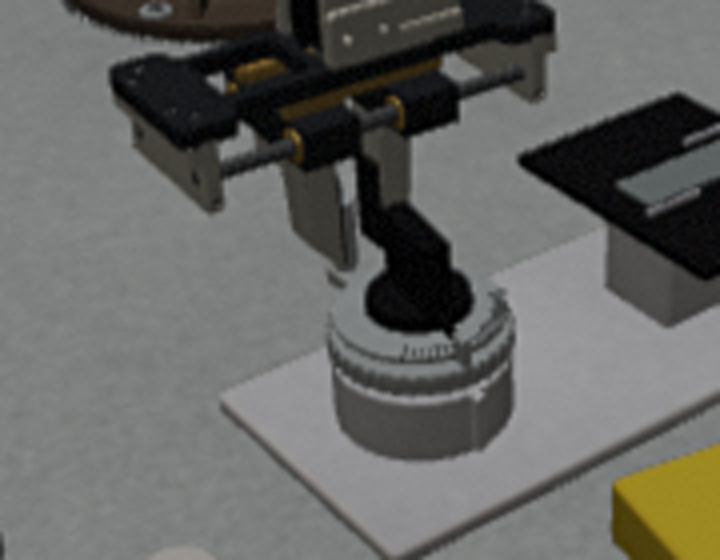

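```bash
python3 -m jog '[{"gripper":0.8,"x":-0.0001,"y":0.0015,"z":0,"twist":-0.026},{"gripper":0.8,"x":-0.0001,"y":0.0015,"z":0,"twist":-0.026},{"gripper":0.8,"x":0,"y":0,"z":0,"twist":0}]'
```

```text
t: 12.53
ee_pos: [0.5038, -0.0854, 0.0716]
orientation: [0.998, 0.069, -0.0, -0.0]
wrist_force: [-0.8, -3.5, 0.3]
opening: 0.0181
```

```bash
python3 -m jog '[{"gripper":0.8,"x":-0.0001,"y":0.0015,"z":0,"twist":-0.026},{"gripper":0.8,"x":0,"y":0.0015,"z":0,"twist":-0.026},{"gripper":0.8,"x":0,"y":0,"z":0,"twist":0}]'
```

```text
t: 12.78
ee_pos: [0.5038, -0.0823, 0.0716]
orientation: [0.999, 0.043, -0.0, -0.0]
wrist_force: [-0.8, -3.6, -0.0]
opening: 0.0184
```

```bash
python3 -m jog '[{"gripper":0.8,"x":0,"y":0.0015,"z":0,"twist":-0.026},{"gripper":0.8,"x":0,"y":0.0015,"z":0,"twist":-0.026},{"gripper":0.8,"x":0,"y":0,"z":0,"twist":0}]'
```

```text
t: 13.03
ee_pos: [0.5039, -0.0793, 0.0717]
orientation: [1.0, 0.017, -0.0, -0.0]
wrist_force: [-1.7, -1.8, -0.9]
opening: 0.0182
```

```bash
python3 -m jog '[{"gripper":0.8,"x":0,"y":0.0015,"z":0,"twist":-0.026},{"gripper":0.8,"x":0.0001,"y":0.0015,"z":0,"twist":-0.026},{"gripper":0.8,"x":0,"y":0,"z":0,"twist":0}]'
```

```text
t: 13.28
ee_pos: [0.504, -0.0763, 0.0717]
orientation: [1.0, -0.009, -0.0, -0.0]
wrist_force: [-1.8, -3.5, -0.3]
opening: 0.0183
```

```bash
python3 -m jog '[{"gripper":0.8,"x":0.0002,"y":0.0015,"z":0,"twist":-0.026},{"gripper":0.8,"x":0.0002,"y":0.0015,"z":0,"twist":-0.026},{"gripper":0.8,"x":0,"y":0,"z":0,"twist":0}]'
```

```text
t: 13.53
ee_pos: [0.5044, -0.0733, 0.0717]
orientation: [0.999, -0.035, -0.0, -0.0]
wrist_force: [-2.3, -3.5, -0.3]
opening: 0.0187
```

```bash
python3 -m jog '[{"gripper":0.8,"x":0.0002,"y":0.0015,"z":0,"twist":-0.026},{"gripper":0.8,"x":0.0002,"y":0.0015,"z":0,"twist":-0.026},{"gripper":0.8,"x":0,"y":0,"z":0,"twist":0}]'
```

```text
t: 13.78
ee_pos: [0.5048, -0.0703, 0.0716]
orientation: [0.998, -0.061, -0.0, -0.0]
wrist_force: [-2.0, -3.1, -0.6]
opening: 0.0185
```

```bash
python3 -m jog '[{"gripper":0.8,"x":0.0003,"y":0.0015,"z":0,"twist":-0.026},{"gripper":0.8,"x":0.0003,"y":0.0015,"z":0,"twist":-0.026},{"gripper":0.8,"x":0,"y":0,"z":0,"twist":0}]'
```

```text
t: 14.03
ee_pos: [0.5053, -0.0674, 0.0717]
orientation: [0.996, -0.087, -0.0, -0.0]
wrist_force: [-3.0, -3.6, 0.1]
opening: 0.0187
```

```bash
python3 -m jog '[{"gripper":0.8,"x":0.0004,"y":0.0015,"z":0,"twist":-0.026},{"gripper":0.8,"x":0.0004,"y":0.0015,"z":0,"twist":-0.026},{"gripper":0.8,"x":0,"y":0,"z":0,"twist":0}]'
```

```text
t: 14.28
ee_pos: [0.5059, -0.0661, 0.0717]
orientation: [0.994, -0.113, 0.0, 0.001]
wrist_force: [-3.9, -9.3, -1.6]
opening: 0.0185
```

```bash
python3 -m jog '[{"gripper":0.8,"x":0,"y":0,"z":0,"twist":0},{"gripper":0.8,"x":0,"y":0,"z":0,"twist":0}]'
python3 -m jog '[{"gripper":0.8,"x":0,"y":0,"z":0,"twist":0}]'
python3 - <<'E'
from bench import r
import cv2
d=r.snapshot("wrist");cv2.imwrite("pics/w12.png",d["pixels"][:,:,::-1])
s=r.read_state();print(s["wrist_force"],s["wrist_torque"])
d=r.snapshot("scene");a=d["pixels"][170:235,200:270,::-1];cv2.imwrite("pics/s12.png",cv2.resize(a,None,fx=9,fy=9,interpolation=cv2.INTER_CUBIC))
d=cv2.imread("pics/scene8.png");cv2.imwrite("pics/s8c.png",cv2.resize(d[170:235,200:270],None,fx=9,fy=9,interpolation=cv2.INTER_CUBIC))
E
```

```text
t: 14.45
ee_pos: [0.5059, -0.0662, 0.0717]
orientation: [0.994, -0.113, 0.0, 0.001]
wrist_force: [-3.8, -8.8, -2.1]
opening: 0.0184
t: 14.53
ee_pos: [0.5059, -0.0662, 0.0717]
orientation: [0.994, -0.113, 0.0, 0.001]
wrist_force: [-4.0, -7.8, -2.2]
opening: 0.0183
[-3.19579741 -8.68725567 -1.86464716] [-1.82240092  0.95513201  0.06085428]
```

View pics/s12.png

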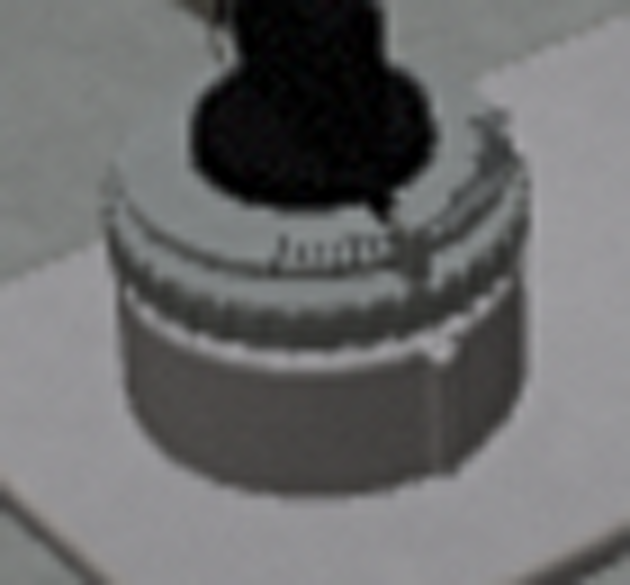

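View pics/s8c.png

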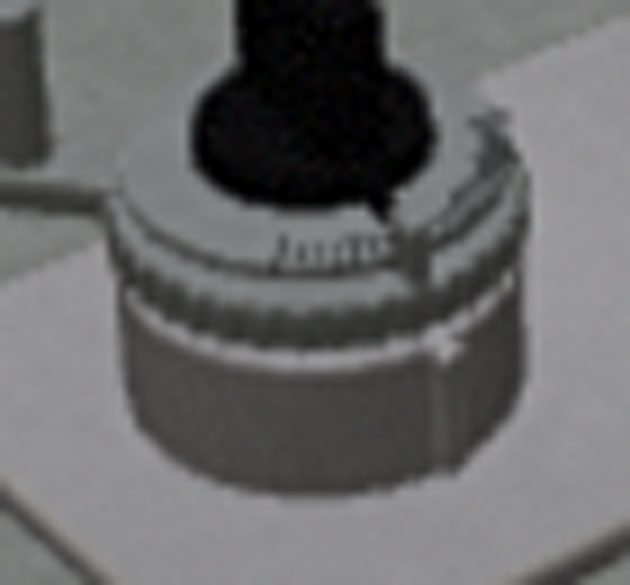

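```bash
python3 -m jog '[{"gripper":0.8,"x":0.0001,"y":0.0009,"z":0,"twist":-0.008},{"gripper":0.8,"x":0,"y":0,"z":0,"twist":0}]'
python3 - <<'E'
from bench import r
import numpy as np
for i in range(6):
    s=r.read_state();print(s["t"],np.round(s["wrist_force"],2),np.round(s["ee_pos"],4)); r.snapshot("scene")
E
```

```text
t: 14.8
ee_pos: [0.506, -0.0658, 0.0718]
orientation: [0.993, -0.117, 0.0, 0.001]
wrist_force: [-3.4, -10.3, -2.0]
opening: 0.0182
14.8 [ -3.44 -10.33  -1.96] [ 0.506  -0.0658  0.0718]
14.85 [ -4.12 -10.97  -3.6 ] [ 0.506  -0.0659  0.0718]
14.9 [ -3.27 -10.83  -2.34] [ 0.506  -0.0658  0.0718]
14.95 [-2.99 -9.77 -1.65] [ 0.506  -0.0658  0.0718]
15.0 [-3.77 -9.53 -3.46] [ 0.506  -0.0659  0.0718]
15.05 [-3.99 -9.83 -2.94] [ 0.506  -0.0658  0.0718]
```

Run:
```python
from bench import r
import numpy as np,cv2
from h import *
ims=[r.snapshot("scene")["pixels"][:,:,::-1].copy() for _ in range(3)]
cv2.imwrite("pics/scene13.png",ims[0])
cur=np.mean([cv2.cvtColor(i,cv2.COLOR_BGR2GRAY).astype(float) for i in ims],0)
base=np.mean([cv2.cvtColor(cv2.imread(f"pics/scene{k}.png"),cv2.COLOR_BGR2GRAY).astype(float) for k in (0,8)],0)
# rib column profile rows 210-219
print(base[209:219,240:256].mean(0).round(0)); print(cur[209:219,240:256].mean(0).round(0))
b,c=[np.ascontiguousarray(i[206:221,242:255]).astype(np.float32) for i in (base,cur)]
print(cv2.phaseCorrelate(b,c,cv2.createHanningWindow((13,15),cv2.CV_32F)))
p=[.5635,-.077,.246]
print(proj("scene",loc(p,[[.044,0,.04],[.044,-.001,.04]])))
s=r.read_state();print(s["wrist_force"])
```

```text
[78. 76. 74. 72. 71. 67. 64. 66. 78. 79. 67. 65. 59. 58. 61. 69.]
[80. 78. 77. 74. 73. 69. 68. 78. 85. 76. 67. 59. 61. 61. 65. 71.]
((-0.3442200715232824, 0.44831826574174016), 0.9599045287238227)
[[249.86845374 211.50311404]
 [249.42243838 211.71771492]]
[-3.73632996 -9.78606443 -2.14630215]
```

```bash
python3 -m jog '[{"gripper":0.7,"x":0,"y":0,"z":0,"twist":0},{"gripper":0.6,"x":0,"y":0,"z":0,"twist":0},{"gripper":0.55,"x":0,"y":-0.002,"z":0,"twist":0},{"gripper":0.55,"x":0,"y":0,"z":0,"twist":0},{"gripper":0.55,"x":0,"y":0,"z":0,"twist":0}]'
python3 - <<'E'
from bench import r
import cv2
s=r.read_state();print(s["wrist_force"],s["opening"])
d=r.snapshot("wrist");cv2.imwrite("pics/w14.png",d["pixels"][:,:,::-1])
E
```

```text
t: 15.67
ee_pos: [0.5069, -0.0654, 0.0719]
orientation: [0.993, -0.116, 0.0, -0.0]
wrist_force: [0.1, 1.0, 0.2]
opening: 0.0411
[0.05073673 1.03152262 0.17512677] 0.04113725677034735
```

View pics/w14.png

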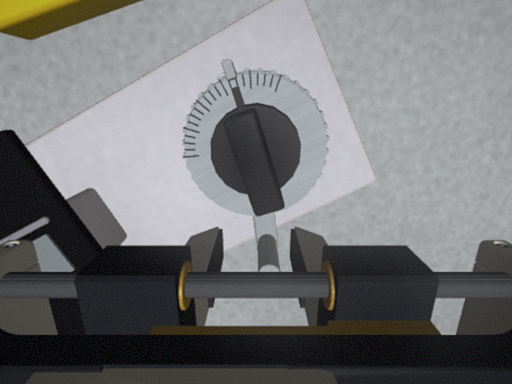

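```bash
python3 -m jog '[{"gripper":0.55,"x":0,"y":0,"z":0.015,"twist":0},{"gripper":0.55,"x":0,"y":0,"z":0.03,"twist":0},{"gripper":0.55,"x":0,"y":0,"z":0.03,"twist":0},{"gripper":0.55,"x":0,"y":0,"z":0.03,"twist":0},{"gripper":0.55,"x":0,"y":0,"z":0,"twist":0}]'
python3 -m jog '[{"gripper":0.55,"x":0.012,"y":-0.002,"z":0,"twist":0.1},{"gripper":0.55,"x":0.012,"y":-0.002,"z":0,"twist":0.06},{"gripper":0.55,"x":0.012,"y":-0.003,"z":0,"twist":0},{"gripper":0.55,"x":0.012,"y":-0.003,"z":0,"twist":0},{"gripper":0.55,"x":0,"y":0,"z":0,"twist":0}]'
python3 - <<'E'
from bench import r
import cv2
d=r.snapshot("wrist");cv2.imwrite("pics/w15.png",d["pixels"][:,:,::-1])
print([float(x) for x in list(d["rvec"])+list(d["tvec"])])
a=d["pixels"][120:250,180:330,::-1];cv2.imwrite("pics/w15z.png",cv2.resize(a,None,fx=4.5,fy=4.5,interpolation=cv2.INTER_CUBIC))
d=r.snapshot("side");cv2.imwrite("pics/side15.png",d["pixels"][:,:,::-1])
E
```

```text
t: 16.13
ee_pos: [0.509, -0.0667, 0.1814]
orientation: [0.993, -0.116, 0.003, -0.0]
wrist_force: [2.2, 0.5, 0.3]
opening: 0.0415
t: 16.55
ee_pos: [0.5563, -0.0759, 0.1768]
orientation: [0.999, -0.036, 0.001, 0.0]
wrist_force: [0.4, -0.3, 0.3]
opening: 0.0413
[-1.9852528143305153, 2.132349631518348, 0.33254666609166406, -0.03463553655159878, 0.5107072473543683, 0.5142254478939765]
```

View pics/w15z.png

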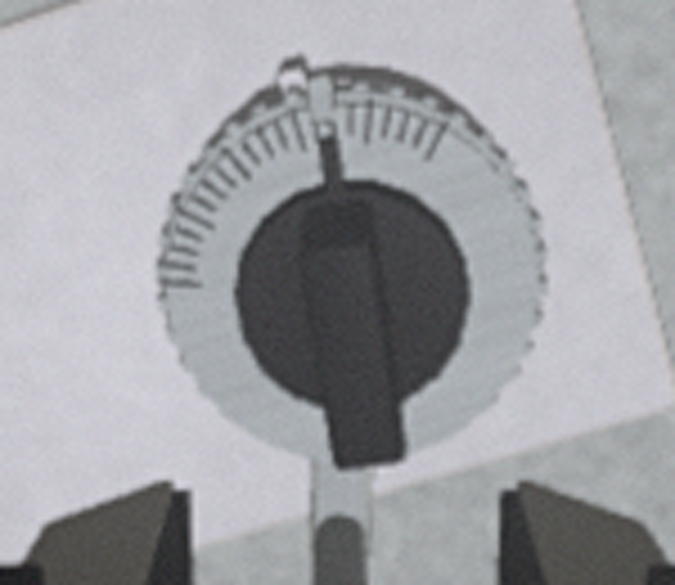

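View pics/side15.png

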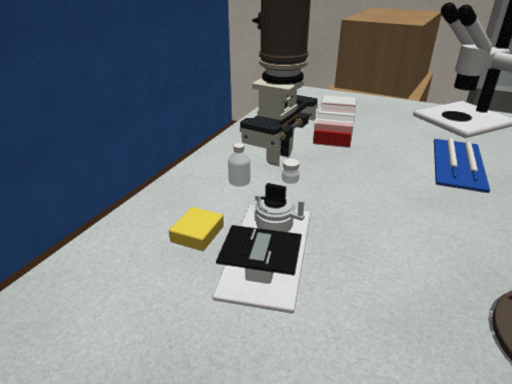

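Run:
```python
from bench import r
print(r.sign_off())
```

```text
the job is handed in; nothing more can be done
None
```

The focus stop is set, the lock ring is tight, and I've handed the job in at about 16.7 s of the 72 s limit. No verdict came back.

- **Knob:** I gripped the bar and turned it clockwise about 1.1 rad. The wrist camera showed the pointer centred on the tab to about 0.2 mm. The last picture, taken after tightening and letting go, showed it still lined up.
- **Lock ring:** I straddled the thumb post and swung it clockwise. It bit with the post at about 158 degrees. I tightened it in small steps to about 10.6 N along the swing (readings between about 9.9 and 11.4 N) and held it there for more than 0.25 s.
- **Rib check:** The sleeve rib had moved by roughly 1.3 mm in the scene camera. That sits between just tight (1.0 mm) and overtight (2.4 mm). The shift is only about half a pixel, so it supports the force reading but is not a precise measurement.
- **Let go:** I opened the fingers and lifted clear. The post stayed in place, and the wrist force read near zero.
- **Bystanders:** The bottle, jar and box stand where they were in the side camera picture.

No final check failed. The three cameras disagreed by a few millimetres on where the adjuster stands, so I aligned the pointer in close-up pictures instead.

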